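# Set out the collimation kit around the clamped focuser

### The job

Set out the collimation kit, every piece the same way up as it is now: lay the bronze spacer on the grey dovetail bar midway between its two black knobs and the glass filter centred on top of the spacer, and set the black lens hood centred on the rim of the clamped focuser tube. Stand the chrome Cheshire on the cherry board straight out from the open side of the red C-clamp, square to the clamp's screw, its centre 9 cm from the tube's centre. Leave the eyepiece, the white ring and the blue cap where they are, and let go of everything.

Things in the scene. Friction and masses are not known exactly. Their poses are not given: they have to be found in the camera images.
- clamp: Fixed: red C-clamp flat on the board, gripping an upright open aluminium focuser tube (50 mm outside, 44 mm inside diameter, rim 45 mm above the board). Origin: tube axis at the board top (world z 35 mm). Frame 22 mm high: arms at x -33 and +63, spine at y -56 mm, so the C opens to its own +y (roughly robot left); steel screw with cross handle along +x, to x 122 mm.
- bar: Fixed: flat grey dovetail bar on the board, 60 mm wide (x), 180 mm long (y), 12 mm thick (top at world z 47 mm). Two upright black round knobs, 24 mm diameter, rise 22 mm above its top at y -70 and +70 mm. Origin: centre of its underside, midway between the knobs.
- cheshire: Chrome Cheshire sighting eyepiece, loose, upright: barrel 32 mm diameter up to 44 mm, then a collar 38 mm diameter from 45 to 70 mm (its top) with a small black sighting hole in the top and a black window painted on the barrel. About 120 g. Its origin is the centre of its underside, its z axis points up. It starts on the cherry board (top at world z 35 mm).
- hood: Black rubber lens hood (firm, treat as rigid), loose: open ring 56 mm outside, 44 mm inside diameter up to 22 mm high, then a step in to 52 mm outside, up to its top at 30 mm. About 50 g. Its origin is the centre of its underside, its z axis points up. It starts on the cherry board (top at world z 35 mm).
- spacer: Bronze (copper-coloured) spacer ring, loose, lying flat: 50 mm outside, 36 mm inside diameter, 14 mm high. About 110 g. Its origin is the centre of its underside, its z axis points up. It starts on the cherry board (top at world z 35 mm).
- filter: Clear glass filter disc in a steel rim, loose, lying flat: 48 mm diameter, 8 mm thick over the rim, the glass a little recessed on both faces. About 35 g. Grip it across the rim. Its origin is the centre of its underside, its z axis points up. It starts on the cherry board (top at world z 35 mm).
- eyepiece: Bystander, leave alone: black eyepiece with a green band, standing, 44 mm diameter, 60 mm high. Its origin is the centre of its underside, its z axis points up. It starts on the cherry board (top at world z 35 mm).
- white_ring: Bystander, leave alone: white plastic spacer ring lying flat, 50 mm diameter, 14 mm high. Its origin is the centre of its underside, its z axis points up. It starts on the cherry board (top at world z 35 mm).
- dust_cap: Bystander, leave alone: solid blue plastic dust cap lying flat, 50 mm diameter, 16 mm high. Its origin is the centre of its underside, its z axis points up. It starts on the cherry board (top at world z 35 mm).

How it is judged (in metres and radians):
At the end, for the whole second after the job is handed in: Spacer flat on the bar, 12 mm or less from mid-knobs each way; filter flat on it, within 8 mm of its centre; hood level on the tube rim within 10 mm of the axis; Cheshire upright on the board at clamp-frame x 0, y +90 mm, 15 mm each way; all within 0.1 rad of level, still, released (x of cheshire in the frame of clamp between -0.015 and 0.015 m and y of cheshire in the frame of clamp between 0.075 and 0.105 m and height (world z) of cheshire between 0.03 and 0.04 m and horizontal distance between hood and clamp below 0.01 m and height (world z) of hood between 0.075 and 0.085 m and x of spacer in the frame of bar between -0.012 and 0.012 m and y of spacer in the frame of bar between -0.012 and 0.012 m and height (world z) of spacer between 0.043 and 0.051 m and horizontal distance between filter and spacer below 0.008 m and height (world z) of filter between 0.057 and 0.065 m and angle between each of cheshire, hood, spacer, filter's own z axis and vertical below 0.1 rad and linear speed of each of cheshire, hood, spacer, filter below 0.02 m/s); the robot touches nothing.
It fails at once if The eyepiece is shifted by more than 20 mm or tipped (distance of eyepiece from where it was at the start of the episode above 0.02 m or angle between eyepiece's own z axis and vertical above 0.3 rad).
It fails at once if The white ring is shifted by more than 20 mm or tipped (distance of white_ring from where it was at the start of the episode above 0.02 m or angle between white_ring's own z axis and vertical above 0.3 rad).
It fails at once if The blue dust cap is shifted by more than 20 mm or tipped (distance of dust_cap from where it was at the start of the episode above 0.02 m or angle between dust_cap's own z axis and vertical above 0.3 rad).
It also fails if it takes over 102 s, if anything falls off the work surface, if the arm or the gripper's body presses on something with over 40 N, if the wrist force passes 120 N, or if a joint passes its speed limit or range.

### The arm

A 6-joint arm with a two-finger parallel gripper is mounted at the origin on the work surface. World frame = base frame: x ahead of the robot, y to its left, z up, the work surface at z = 0. Lengths are in m, angles in degrees, forces in N, time in s.
With the tool pointing down it reaches from about 0.4 to 0.825 m from the base axis. Payload 7 kg.
Tool frame: the origin (TCP) lies at the very end of the fingers, on their centre line; the grasp point (between the pads) lies 19 mm behind it; z points along the fingers, y is the line along which they close (so a half turn about z gives the same grasp; the last joint's range is limited). The gripper opens to 88 mm and grips with 3 to 60 N. Pads are 19 mm wide; open, the fingers measure 130 mm over their backs; the gripper's body (78 mm by 193 mm) begins 47 mm behind the grasp point.
Start: joints at [-55.457, 20.546, 0.682, 0, -70.136, -16.507], TCP at [0.209, -0.642, 0.205] pointing down, gripper open.
Joint ranges: [-176.03, 176.03], [-82.01, 121.73], [-58.28, 71.71], [-173.87, 95.51], [-174.79, -0.11], [-173.66, 173.66]. Speed limits (degrees/s): [136.94, 136.94, 172.46, 180, 180, 180].

### API

Orientations are given as [roll, pitch, yaw] about the fixed x, y, z axes, in that order (R = Rz(yaw) Ry(pitch) Rx(roll)).
In Python, from plant import get_obs, snapshot, camera_params, close_job, boxes_of, cut_out, landmark_of gives the robot as it stands.
- The arm moves only by the shell command python3 -m inch 'ROWS' [OPENING]. ROWS is text: rows parted by semicolons, each of 6 numbers parted by spaces: the shift along the tool's x, y, z in units of 30 cm (1.0 is 30 cm), then the turn, a rotation vector about the tool's x, y, z in units of pi rad (1.0 is pi rad). A call has 1 to 10 rows; each row is the pose to reach, as a shift and turn from the pose commanded when the call began, along the tool's axes at that moment, turning the shorter way round; what a row does not reach only later rows make up. A row lasts 1/12 s, in which the tool goes at most 41.7 mm and 7.16 degrees, less where a joint would pass 70% of its speed; a pose out of reach is approached as far as the arm can. A call with a number of a shift or a turn outside -1 to 1 is refused whole. A call with a gripper value outside its range is refused whole. OPENING is the closure, from -1 (fully open) to 1 (shut), set as the call begins (- or left out, the last holds). The fingers move at their own pace and stop on an object; the grip force is fixed at half the most. Time passes only in rows, so rows that repeat a pose let the fingers close. It gives the time, the measured TCP pose, the force, the opening and the grip force at its end, in the units of the state.
- get_obs(): the state, without advancing time (a new reading comes with each control period).
- snapshot(name): name is "scene" or "top" or "wrist"; returns the picture (400x640x3 uint8, red, green, blue); there is no depth.
- camera_params(name): a dict with "mtx" (3x3 intrinsics, pixels), "rvec" (rotation vector, rad) and "tvec" (3), from world to camera coordinates, as OpenCV has them. Camera axes: x right, y down, z forward; pixel columns grow to the right and rows downward; lengths in m; the calibration is good to about 2 mm. A picture is of the moment at which its call begins: read the wrist's pose just before it. camera_params takes no time and is no camera call; for the wrist camera it gives the pose at the moment of the call.
- close_job(): hands the job in; it is judged then, once.
Trained networks look in the newest picture that a camera, given by its name, has taken for a name from the list of things; names that differ only in an ending like _2 or _b are one class to them, and where a whole thing is asked for, a point or a joint stands for the part that bears it (a point fixed in the world has none). Each returns a list of dicts, best first, with "p" (0 to 1); they miss things now and then, are a little off and sometimes report something else, mostly with a low value. They report only what shows in the picture. A call takes as long as a camera call.
- boxes_of(camera, thing): "rect" ([left, top, width, height] in pixels, round what is visible of it).
- cut_out(camera, thing): "pixels" (400x640 bool, what is visible of it) and "rect" ([left, top, width, height] in pixels, round what is visible of it).
- landmark_of(camera, thing): "uv" ([column, row] in pixels: a listed point, or the origin of a listed thing).
The state is a dict: "clock": time; "joint_pos": joint angles; "qvel": joint speeds; "tau": joint torques, N m; "tool_pos": TCP position; "orientation": TCP orientation; "force": force on the tool from outside, world axes, zero at the start; "moment": the same for the moment, N m; "opening": finger opening in m; "gripper_force": force on a finger pad.
Only numpy, scipy, OpenCV 4.12 (cv2) and the standard library are available. Lean on these libraries where they do the work, as an engineer would, in place of code of your own. Each camera call takes 0.05 s, during which the arm holds its last target. There are 200 camera calls.

## Working session

There is one attempt and no reset: what is moved stays moved. The work goes in short steps, Python scripts to look and compute and a shell command to move; the robot and the scene stay as the last step left them, time stands still between calls to the robot, and variables do not carry over. Pictures are saved under pics/ and viewed, at most 14 in all, crops included, and the job is handed in when it is done.

```bash
ls; mkdir -p pics; cat > h.py <<'E'
import numpy as np, cv2
from plant import *
def look(cam, name=None):
    im=snapshot(cam)
    if name: cv2.imwrite(f'pics/{name}.png', im[:,:,::-1])
    return im
def ray(cam,uv,P=None):
    P=P or camera_params(cam); R=cv2.Rodrigues(np.array(P['rvec'],float))[0]; t=np.array(P['tvec'],float).ravel()
    d=R.T@np.linalg.solve(np.array(P['mtx']),[uv[0],uv[1],1.]); return -R.T@t, d/np.linalg.norm(d)
def atz(cam,uv,z,P=None):
    o,d=ray(cam,uv,P); return o+d*(z-o[2])/d[2]
def tri(rays):
    A=sum(np.eye(3)-np.outer(d,d) for o,d in rays); b=sum((np.eye(3)-np.outer(d,d))@o for o,d in rays)
    return np.linalg.solve(A,b)
E
python3 - <<'E'
from h import *
np.set_printoptions(precision=4,suppress=True)
for c in ('top','scene'): look(c,c+'0')
for n in 'clamp bar cheshire hood spacer filter eyepiece white_ring dust_cap'.split():
    r={}
    for c in ('top','scene'):
        l=landmark_of(c,n); 
        print(n,c,[(np.round(x['uv'],1).tolist(),round(x['p'],2)) for x in l[:2]])
        if l: r[c]=ray(c,l[0]['uv']); print('  atz',atz(c,l[0]['uv'],.035))
    if len(r)==2: print('  tri',tri(r.values()))
print(get_obs())
E
```

```text
pics
clamp top [([242.7, 177.1], 0.77)]
  atz [0.5898 0.1776 0.035 ]
clamp scene [([373.5, 289.2], 0.76)]
  atz [0.5748 0.1761 0.035 ]
  tri [0.5848 0.1778 0.0493]
bar top [([424.7, 172.2], 0.88)]
  atz [ 0.5973 -0.1959  0.035 ]
bar scene [([244.5, 208.8], 0.74)]
  atz [ 0.597  -0.1883  0.035 ]
  tri [ 0.5962 -0.1943  0.0311]
cheshire top [([381.7, 253.2], 0.92)]
  atz [ 0.4328 -0.1041  0.035 ]
cheshire scene [([316.6, 189.6], 0.85), ([424.7, 251.0], 0.55)]
  atz [ 0.4365 -0.1014  0.035 ]
  tri [ 0.433  -0.1046  0.0302]
hood top [([178.4, 252.2], 0.73)]
  atz [0.4366 0.3032 0.035 ]
hood scene [([461.4, 279.9], 0.69), ([315.9, 187.6], 0.16)]
  atz [0.4383 0.2992 0.035 ]
  tri [0.4376 0.301  0.036 ]
spacer top []
spacer scene [([422.2, 250.2], 0.72)]
  atz [0.4258 0.197  0.035 ]
filter top [([329.5, 249.3], 0.57)]
  atz [ 0.441  -0.0002  0.035 ]
filter scene [([346.3, 206.9], 0.55)]
  atz [ 0.4339 -0.009   0.035 ]
  tri [ 0.4412 -0.0015  0.0461]
eyepiece top [([277.1, 240.3], 0.93)]
  atz [0.4595 0.105  0.035 ]
eyepiece scene [([377.0, 238.7], 0.73)]
  atz [0.4643 0.1037 0.035 ]
  tri 
[... 189 characters left out ...]
5 ]
  tri [ 0.4435 -0.2028  0.0288]
dust_cap top [([481.5, 239.9], 0.75)]
  atz [ 0.4582 -0.3033  0.035 ]
dust_cap scene [([252.2, 154.9], 0.59)]
  atz [ 0.451 -0.32   0.035]
  tri [ 0.4596 -0.3022  0.0492]
{'clock': 1.0, 'joint_pos': array([-55.4553,  20.5457,   0.6824,  -0.0003, -70.1354, -16.505 ]), 'qvel': array([-0.0746, -0.0272,  0.0523, -0.002 ,  0.0261,  0.008 ]), 'tau': array([ -0.    , -58.2384,  29.3302,   7.0025,   0.0124,  -0.    ]), 'tool_pos': array([ 0.209 , -0.6418,  0.2055]), 'orientation': array([-179.9989,    0.0007, -161.9604]), 'force': array([ 0.0417,  0.8414, -0.1601]), 'moment': array([-0.0059,  0.0215, -0.0214]), 'gripper_force': 0.0, 'opening': 0.08749850011418218}
```

View pics/top0.png

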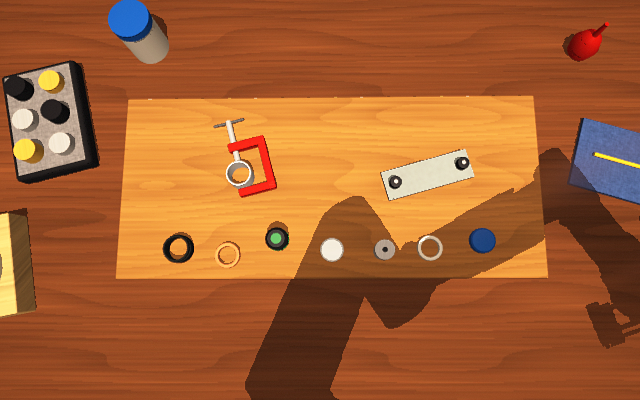

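View pics/scene0.png

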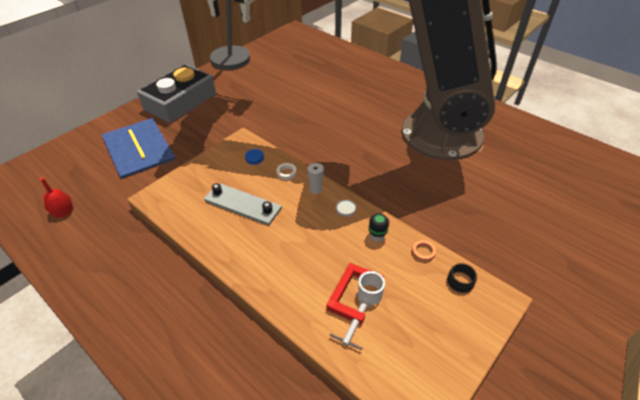

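The networks agree with both pictures. In the top view the tube is at (238,172), the hood at (178,247), the spacer at (228,254), the filter at (332,250) and the Cheshire at (384,249). The screw points up and slightly left. I'll go over there with the wrist camera to refine these.

```bash
cat >> h.py <<'E'
from scipy.spatial.transform import Rotation as Ro
def go(x,y,z,yaw,frm=None):
    """print row (tool axes, units) to a tool-down pose; frm=(x,y,z,yaw) commanded start, else measured"""
    if frm is None:
        o=get_obs(); p=np.array(o['tool_pos']); R=Ro.from_euler('xyz',o['orientation'],degrees=True)
    else: p=np.array(frm[:3]); R=Ro.from_euler('xyz',[180,0,frm[3]],degrees=True)
    T=Ro.from_euler('xyz',[180,0,yaw],degrees=True)
    s=R.inv().apply(np.array([x,y,z])-p)/.3; w=(R.inv()*T).as_rotvec()/np.pi
    print(' '.join(f'{v:.4f}' for v in [*s,*w]), ' dist rows',int(np.ceil(max(np.linalg.norm(s)*.3/.0417,np.linalg.norm(w)*180/7.16))))
E
python3 - <<'E'
from h import *
go(.40,-.42,.27,-120); go(.5,-.2,.3,-90,(.4,-.42,.27,-120)); go(.5,.08,.33,-90,(.5,-.2,.3,-90))
E
```

```text
-0.8344 0.5059 -0.2151 -0.0000 0.0000 -0.2331  dist rows 8
-0.8018 0.0780 -0.1000 -0.0000 0.0000 -0.1667  dist rows 6
-0.9333 -0.0000 -0.1000 0.0000 0.0000 0.0000  dist rows 7
```

```bash
R="";  python3 -m inch '-0.8344 0.5059 -0.2151 0 0 -0.2331;-0.8344 0.5059 -0.2151 0 0 -0.2331;-0.8344 0.5059 -0.2151 0 0 -0.2331;-0.8344 0.5059 -0.2151 0 0 -0.2331;-0.8344 0.5059 -0.2151 0 0 -0.2331;-0.8344 0.5059 -0.2151 0 0 -0.2331;-0.8344 0.5059 -0.2151 0 0 -0.2331;-0.8344 0.5059 -0.2151 0 0 -0.2331;-0.8344 0.5059 -0.2151 0 0 -0.2331' && python3 -m inch '-0.8018 0.078 -0.1 0 0 -0.1667;-0.8018 0.078 -0.1 0 0 -0.1667;-0.8018 0.078 -0.1 0 0 -0.1667;-0.8018 0.078 -0.1 0 0 -0.1667;-0.8018 0.078 -0.1 0 0 -0.1667;-0.8018 0.078 -0.1 0 0 -0.1667;-0.8018 0.078 -0.1 0 0 -0.1667;-0.8018 0.078 -0.1 0 0 -0.1667'
python3 - <<'E'
from h import *
print(get_obs()['tool_pos'],get_obs()['orientation'])
look('wrist','w1')
for n in 'bar cheshire filter'.split():
    print(n,[(np.round(x['uv'],1).tolist(),round(x['p'],2),atz('wrist',x['uv'],.035).round(4)) for x in landmark_of('wrist',n)[:2]])
P=camera_params('wrist'); print(P)
E
```

```text
clock: 1.75
tool_pos: [0.4022, -0.4182, 0.2712]
orientation: [-179.9, 0.0, -119.8]
force: [-0.3, -1.0, -0.2]
opening: 0.088
gripper_force: 0.0
clock: 2.42
tool_pos: [0.5004, -0.1992, 0.2999]
orientation: [180.0, 0.0, -89.9]
force: [-0.7, -0.2, -0.8]
opening: 0.0875
gripper_force: 0.0
[ 0.50044664 -0.19918024  0.29988638] [ 1.79993404e+02  7.81854129e-04 -8.98754469e+01]
bar [([248.3, 169.4], 0.79, array([ 0.5958, -0.2013,  0.035 ]))]
cheshire [([355.0, 233.1], 0.95, array([ 0.4402, -0.1049,  0.035 ]))]
filter [([351.6, 291.5], 0.69, array([ 0.4428, -0.007 ,  0.035 ]))]
{'mtx': array([[311.09668471,   0.        , 316.2500183 ],
       [  0.        , 311.09668471, 200.81286239],
       [  0.        ,   0.        ,   1.        ]]), 'rvec': array([3.06543785e-03, 3.11634295e+00, 3.87723447e-01]), 'tvec': array([0.49873947, 0.14099909, 0.52905937])}
```

View pics/w1.png

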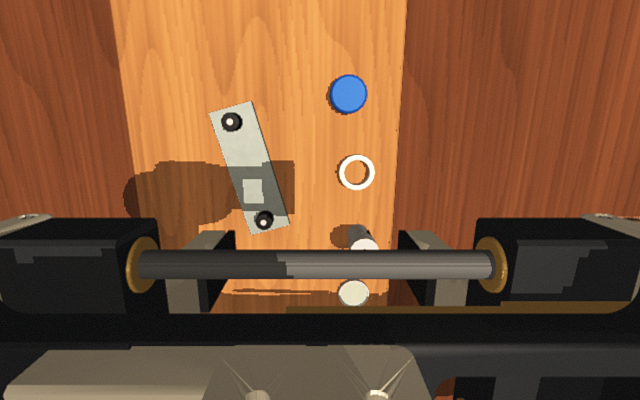

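The wrist view shows the bar with knob tops at (231,121) and (263,220), the filter at (353,292), and the Cheshire partly behind the gripper. Next I'll take two more wrist views, then fit silhouettes over all the views.

```bash
cat >> h.py <<'E'
from scipy.optimize import least_squares
SH={'cheshire':[(16,0),(16,44),(19,45),(19,70)],'hood':[(28,0),(28,22),(26,30)],'spacer':[(25,0),(25,14)],'filter':[(24,0),(24,8)],
 'eyepiece':[(22,0),(22,60)],'white_ring':[(25,0),(25,14)],'dust_cap':[(25,0),(25,16)]}
A=np.linspace(0,2*np.pi,60)
def pj(P,pts): return cv2.projectPoints(np.asarray(pts,float).reshape(-1,1,3),np.array(P['rvec'],float),np.array(P['tvec'],float),np.array(P['mtx']),None)[0].reshape(-1,2)
def hullc(p):
    h=cv2.convexHull(p.astype(np.float32)); m=cv2.moments(h); return np.array([m['m10'],m['m01']])/m['m00'],m['m00']
def model(P,n,x):
    pts=np.concatenate([np.c_[r/1e3*np.cos(A),r/1e3*np.sin(A),np.full(60,z/1e3)] for r,z in SH[n]])+x
    return hullc(pj(P,pts))
def obs(cam,n,P):
    l=cut_out(cam,n)
    if not l: return None
    m=l[0]['pixels'].astype(np.uint8); c=max(cv2.findContours(m,0,2)[0],key=cv2.contourArea)
    # pixel-outline hull: widen by half a pixel through pixel corners
    p=c.reshape(-1,2).astype(float); p=np.concatenate([p+[a,b] for a in(-.5,.5) for b in(-.5,.5)])
    return (P,)+hullc(p)+(l[0]['p'],l[0]['rect'])
def fit(n,views,x0=None,zfix=None):
    x0=[.45,0,.035] if x0 is None else x0
    if zfix is None: r=least_squares(lambda x:np.concatenate([model(v[0],n,x)[0]-v[1] for v in views]),x0,x_scale=.01); return r.x,r.fun
    r=least_squares(lambda x:np.concatenate([model(v[0],n,[*x,zfix])[0]-v[1] for v in views]),x0[:2],x_scale=.01); return np.r_[r.x,zfix],r.fun
import pickle,os
def add(cam,names):
    D=pickle.load(open('v.pkl','rb')) if os.path.exists('v.pkl') else {}
    P=camera_params(cam)
    for n in names:
        o=obs(cam,n,P)
        if o is None: print(n,cam,'none'); continue
        a=model(P,n,fit(n,[o],zfix=.035)[0])[1]
        print(n,cam,'p',round(o[3],2),'c',o[1].round(1),'area/exp',round(o[2]/a,2),'xy@.035',fit(n,[o],zfix=.035)[0][:2].round(4))
        if .85<o[2]/a<1.15: D.setdefault(n,[]).append(o)
    pickle.dump(D,open('v.pkl','wb')); return D
E
python3 - <<'E'
from h import *
add('top','cheshire hood spacer filter eyepiece white_ring dust_cap'.split())
add('scene','cheshire hood spacer filter'.split())
add('wrist','filter white_ring'.split())
# bar
for c in('wrist','top'):
    m=cut_out(c,'bar')[0]['pixels'].astype(np.uint8); k=max(cv2.findContours(m,0,2)[0],key=cv2.contourArea).reshape(-1,2)
    w=np.array([atz(c,q,.047)[:2] for q in k]); print(c,cv2.minAreaRect((w*1000).astype(np.float32)))
if 1:
    for uv in [(231,121),(263,220)]: print(atz('wrist',uv,.069))
E
python3 -m inch '-0.9333 0 -0.1 0 0 0;-0.9333 0 -0.1 0 0 0;-0.9333 0 -0.1 0 0 0;-0.9333 0 -0.1 0 0 0;-0.9333 0 -0.1 0 0 0;-0.9333 0 -0.1 0 0 0;-0.9333 0 -0.1 0 0 0;-0.9333 0 -0.1 0 0 0;-0.9333 0 -0.1 0 0 0'
python3 - <<'E'
from h import *
look('wrist','w2'); add('wrist','cheshire filter'.split())
E
python3 -m inch '-0.9 0 0 0 0 0;-0.9 0 0 0 0 0;-0.9 0 0 0 0 0;-0.9 0 0 0 0 0;-0.9 0 0 0 0 0;-0.9 0 0 0 0 0;-0.9 0 0 0 0 0;-0.9 0 0 0 0 0;-0.9 0 0 0 0 0'
python3 - <<'E'
from h import *
print(get_obs()['tool_pos'])
look('wrist','w3'); D=add('wrist','hood spacer eyepiece filter'.split())
for n in D:
  if len(D[n])>1: x,f=fit(n,D[n]); print(n,len(D[n]),x.round(4),np.abs(f).max().round(2),'zfix',fit(n,D[n],zfix=.035)[0].round(4))
print(landmark_of('wrist','clamp'),camera_params('wrist'))
E
```

```text
cheshire top p 0.72 c [383.9 249.4] area/exp 1.02 xy@.035 [ 0.4371 -0.1023]
hood top p 0.82 c [177.7 248.9] area/exp 1.05 xy@.035 [0.4425 0.3004]
spacer top p 0.67 c [226.8 254.8] area/exp 1.0 xy@.035 [0.4307 0.2037]
filter top p 0.59 c [331.3 249.4] area/exp 1.02 xy@.035 [ 0.4404 -0.0037]
eyepiece top p 0.59 c [276.7 239.1] area/exp 0.89 xy@.035 [0.4589 0.1014]
white_ring top p 0.5 c [429.4 247.9] area/exp 0.96 xy@.035 [ 0.4424 -0.1975]
dust_cap top p 0.64 c [481.6 240.7] area/exp 1.03 xy@.035 [ 0.4561 -0.3006]
cheshire scene p 0.75 c [315.5 177.3] area/exp 1.12 xy@.035 [ 0.4357 -0.1047]
hood scene p 0.6 c [461.8 277.4] area/exp 0.96 xy@.035 [0.4422 0.2986]
spacer scene p 0.86 c [423.6 250.5] area/exp 0.99 xy@.035 [0.4297 0.2016]
filter scene p 0.75 c [345.5 207.5] area/exp 1.11 xy@.035 [ 0.4393 -0.0072]
filter wrist p 0.68 c [353.9 292.3] area/exp 0.99 xy@.035 [ 0.4402 -0.0067]
white_ring wrist p 0.84 c [356.4 171. ] area/exp 1.01 xy@.035 [ 0.443  -0.1992]
wrist ((589.8898315429688, -200.51344299316406), (63.86779022216797, 180.77053833007812), 16.077116012573242)
top ((589.8756103
[... 779 characters left out ...]
ce wrist none
filter wrist none
cheshire 3 [ 0.4375 -0.1027  0.0374] 0.36 zfix [ 0.4371 -0.1033  0.035 ]
hood 3 [0.4439 0.299  0.0375] 0.78 zfix [0.4435 0.2992 0.035 ]
spacer 3 [0.4312 0.2025 0.0376] 0.35 zfix [0.4308 0.2022 0.035 ]
filter 4 [ 0.4402 -0.0057  0.0347] 0.98 zfix [ 0.4403 -0.0057  0.035 ]
white_ring 2 [ 0.4425 -0.1985  0.0306] 0.08 zfix [ 0.4428 -0.1987  0.035 ]
[{'uv': [247.7, 46.0], 'p': 0.58}] {'mtx': array([[311.09668471,   0.        , 316.2500183 ],
       [  0.        , 311.09668471, 200.81286239],
       [  0.        ,   0.        ,   1.        ]]), 'rvec': array([-2.24161670e-03, -3.11737440e+00, -3.88987374e-01]), 'tvec': array([ 0.49929261, -0.39965522,  0.42341216])}
```

View pics/w3.png

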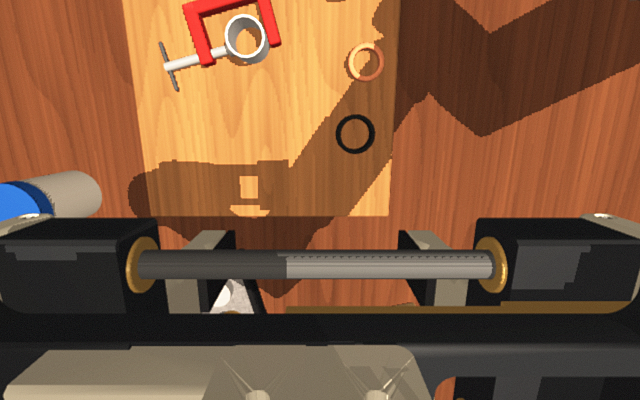

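In w3 the tube rim is at about (246,38), the screw handle at about (169,66), the spacer at (366,61) and the hood at (355,133). The silhouette fits agree to about 2 mm and the heights come out near 35 mm. I'll move back a bit so the clamp is fully in view.

```bash
python3 -m inch '-0.3 -0.1 0 0 0 0;-0.3 -0.1 0 0 0 0;-0.3 -0.1 0 0 0 0;-0.3 -0.1 0 0 0 0;-0.3 -0.1 0 0 0 0'
python3 - <<'E'
from h import *
import pickle
ims=[]
for c in('wrist','top'):
    P=camera_params(c); im=look(c)
    r,g,b=[im[:,:,i].astype(int) for i in range(3)]
    red=((r>90)&(g<50)&(b<60)).astype(np.uint8)
    u,v=[int(q) for q in pj(P,[[.585,.178,.08]])[0]]
    s=60; box=np.zeros_like(red); box[max(0,v-s):v+s,max(0,u-s):u+s]=1; red*=box
    k=max(cv2.findContours(red,0,2)[0],key=cv2.contourArea).reshape(-1,2)
    w=np.array([atz(c,q,.057)[:2] for q in k]); print(c,cv2.minAreaRect((w*1000).astype(np.float32)),len(k))
    x0,y0=max(0,u-50),max(0,v-50); print(c,'crop origin',x0,y0)
    ims.append(cv2.resize(im[y0:y0+100,x0:x0+100],(390,390),interpolation=cv2.INTER_CUBIC))
cv2.imwrite('pics/cl.png',np.hstack(ims)[:,:,::-1]); print(get_obs()['tool_pos'])
pickle.dump(camera_params('wrist'),open('pw.pkl','wb'))
E
```

```text
clock: 5.73
tool_pos: [0.5302, 0.44, 0.3291]
orientation: [180.0, -0.1, -90.0]
force: [0.2, -0.6, 0.2]
opening: 0.0876
gripper_force: 0.0Traceback (most recent call last):
  File "<stdin>", line 10, in <module>
ValueError: max() iterable argument is empty
```

```bash

python3 - <<'E'
from h import *
import pickle
ims=[]
for c in('wrist','top'):
    P=camera_params(c); im=look(c)
    h=cv2.cvtColor(im,cv2.COLOR_RGB2HSV).astype(int)
    red=(((h[:,:,0]<4)|(h[:,:,0]>174))&(h[:,:,1]>200)&(h[:,:,2]>80)).astype(np.uint8)
    u,v=[int(q) for q in pj(P,[[.585,.178,.08]])[0]]; print(u,v)
    s=80; box=np.zeros_like(red); box[max(0,v-s):v+s,max(0,u-s):u+s]=1; red*=box; print(red.sum())
    if red.sum():
        k=np.argwhere(red)[:,::-1].astype(float)
        w=np.array([atz(c,q,.057)[:2] for q in k]); print(c,cv2.minAreaRect((w*1000).astype(np.float32)),len(k))
    x0,y0=max(0,u-50),max(0,v-50); print(c,'crop origin',x0,y0)
    ims.append(cv2.resize(im[y0:y0+100,x0:x0+100],(390,390),interpolation=cv2.INTER_CUBIC))
cv2.imwrite('pics/cl.png',np.hstack(ims)[:,:,::-1]); print(get_obs()['tool_pos'])
pickle.dump(camera_params('wrist'),open('pw.pkl','wb'))
E
```

```text
269 -48
0
wrist crop origin 219 0
238 174
954
top ((608.70068359375, 155.68505859375), (114.06336975097656, 75.26728820800781), 14.70838451385498) 954
top crop origin 188 124
[0.53007316 0.43900892 0.33080316]
```

View pics/cl.png

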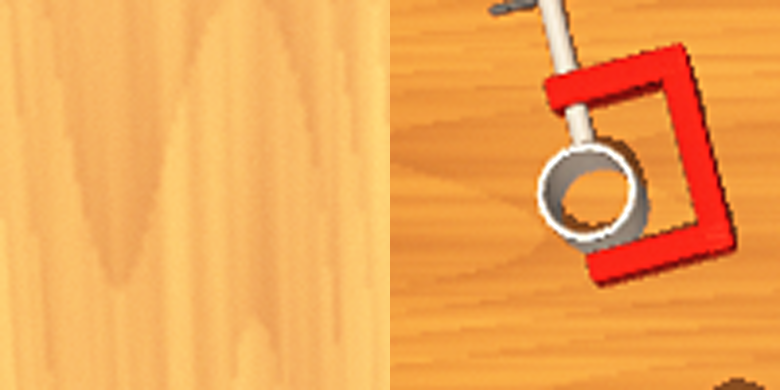

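The top crop shows the tube rim centred at about (238.5,173.5) and a frame yaw of about 15°. The wrist move took the clamp out of view, so I'll go back the other way.

```bash
python3 -m inch '0.6 0.2 0 0 0 0;0.6 0.2 0 0 0 0;0.6 0.2 0 0 0 0;0.6 0.2 0 0 0 0;0.6 0.2 0 0 0 0;0.6 0.2 0 0 0 0;0.6 0.2 0 0 0 0'
python3 - <<'E'
from h import *
c='wrist'
P=camera_params(c); im=look(c)
h=cv2.cvtColor(im,cv2.COLOR_RGB2HSV).astype(int)
red=(((h[:,:,0]<4)|(h[:,:,0]>174))&(h[:,:,1]>200)&(h[:,:,2]>80)).astype(np.uint8)
u,v=[int(q) for q in pj(P,[[.585,.178,.08]])[0]]; print(u,v)
s=80; box=np.zeros_like(red); box[max(0,v-s):v+s,max(0,u-s):u+s]=1; red*=box; print(red.sum())
if red.sum():
    k=np.argwhere(red)[:,::-1].astype(float)
    w=np.array([atz(c,q,.057)[:2] for q in k]); print(c,cv2.minAreaRect((w*1000).astype(np.float32)),len(k))
x0,y0=max(0,u-50),max(0,v-50); print(c,'crop origin',x0,y0)
cv2.imwrite('pics/cl2.png',cv2.resize(im[y0:y0+100,x0:x0+100],(400,400),interpolation=cv2.INTER_CUBIC)[:,:,::-1]); print(get_obs()['tool_pos'])
import pickle; pickle.dump(P,open('pw.pkl','wb'))
print('top rim',atz('top',(238.2,173.2),.08))
add('wrist','eyepiece spacer'.split())
E
```

```text
clock: 6.47
tool_pos: [0.4697, 0.2581, 0.332]
orientation: [-179.8, 0.2, -90.1]
force: [1.0, 0.3, -0.3]
opening: 0.0874
gripper_force: 0.0
229 110
770
wrist ((608.6162109375, 158.62672424316406), (112.00653839111328, 74.50553894042969), 14.822354316711426) 770
wrist crop origin 179 60
[0.4699572  0.25916453 0.33135573]
top rim [0.58783652 0.17778005 0.08      ]
eyepiece wrist p 0.79 c [324.   47.1] area/exp 0.88 xy@.035 [0.4597 0.1014]
spacer wrist p 0.95 c [343.  128.7] area/exp 1.0 xy@.035 [0.431  0.2033]
```

View pics/cl2.png

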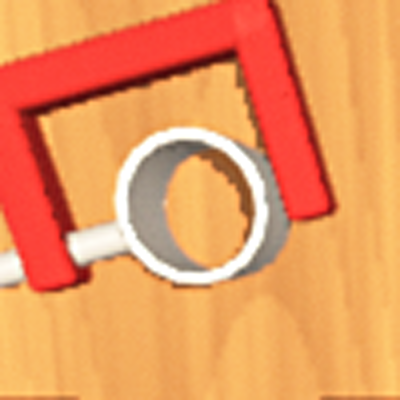

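```bash
python3 - <<'E'
from h import *
import pickle
P=pickle.load(open('pw.pkl','rb')); uv=(226.9,111.1)
print(atz('wrist',uv,.08,P), tri([ray('wrist',uv,P),ray('top',(238.2,173.2))]))
D=pickle.load(open('v.pkl','rb')); print(fit('spacer',D['spacer']))
c=(.47,.26,.33,-90)
go(.431,.2025,.12,-90,c); go(.431,.2025,.039,-90,(.431,.2025,.12,-90))
E
```

```text
[0.58822046 0.17841217 0.08      ] [0.58858144 0.17829786 0.07780739]
(array([0.43127121, 0.20269003, 0.03806878]), array([ 0.18692777, -0.37935102,  0.28970225, -0.15652411,  0.17398551,
        0.32141991,  0.019896  , -0.38889998]))
0.1917 0.1300 0.7000 0.0000 0.0000 0.0000  dist rows 6
0.0000 -0.0000 0.2700 0.0000 0.0000 0.0000  dist rows 2
```

The tube centre is (0.588, 0.178) and the rim triangulates at z ≈ 0.078, against 0.080 stated. Next is the spacer pick.

```bash
python3 -m inch '0.1917 0.13 0.7 0 0 0;0.1917 0.13 0.7 0 0 0;0.1917 0.13 0.7 0 0 0;0.1917 0.13 0.7 0 0 0;0.1917 0.13 0.7 0 0 0;0.1917 0.13 0.7 0 0 0;0.1917 0.13 0.7 0 0 0;0.1917 0.13 0.7 0 0 0' -1
python3 -m inch '0 0 0.1 0 0 0;0 0 0.2 0 0 0;0 0 0.25 0 0 0;0 0 0.27 0 0 0;0 0 0.27 0 0 0;0 0 0.27 0 0 0;0 0 0.27 0 0 0'
python3 -c "
from h import *
print(get_obs()['tool_pos'],get_obs()['force'])"
```

```text
clock: 7.28
tool_pos: [0.4314, 0.203, 0.1198]
orientation: [180.0, -0.1, -89.9]
force: [0.5, 0.7, 0.6]
opening: 0.0873
gripper_force: 0.0
clock: 7.87
tool_pos: [0.4323, 0.2038, 0.0406]
orientation: [-179.9, 0.1, -90.0]
force: [-0.3, -1.1, -0.3]
opening: 0.0878
gripper_force: 0.0
[0.43226809 0.20380592 0.04060163] [-0.27123785 -1.13390387 -0.26293976]
```

```bash
python3 -m inch '0 0 0 0 0 0;0 0 0 0 0 0;0 0 0 0 0 0;0 0 0 0 0 0;0 0 0 0 0 0;0 0 0 0 0 0;0 0 0 0 0 0;0 0 0 0 0 0' 1
python3 -m inch '0 0 -0.1 0 0 0;0 0 -0.2 0 0 0;0 0 -0.3 0 0 0;0 0 -0.4 0 0 0;0 0 -0.4 0 0 0;0 0 -0.4 0 0 0'
python3 -c "
from h import *
c=(.431,.2025,.159,-90)
go(.5,0,.16,-82,c); go(.59,-.2,.15,-74.7,(.5,0,.16,-82));go(.59,-.2,.053,-74.7,(.59,-.2,.15,-74.7))"
```

```text
clock: 8.53
tool_pos: [0.431, 0.2025, 0.039]
orientation: [180.0, -0.0, -90.0]
force: [0.4, 0.3, -0.0]
opening: 0.0399
gripper_force: 0.0
clock: 9.03
tool_pos: [0.4318, 0.2034, 0.1608]
orientation: [-179.8, 0.2, -90.0]
force: [-0.2, 0.0, -0.3]
opening: 0.0021
gripper_force: 0.0
0.6750 -0.2300 -0.0033 -0.0000 0.0000 -0.0444  dist rows 6
0.7019 -0.2043 0.0333 0.0000 0.0000 -0.0406  dist rows 6
0.0000 -0.0000 0.3233 0.0000 0.0000 0.0000  dist rows 3
```

The gripper closed on nothing, so I'll look.

```bash
python3 - <<'E'
from h import *
a=look('scene'); look('top')
cv2.imwrite('pics/m1.png',cv2.resize(a[130:330,300:560],(780,600),interpolation=cv2.INTER_CUBIC)[:,:,::-1])
add('scene',['spacer','hood','eyepiece']); add('top',['spacer','hood'])
E
```

```text
spacer scene none
hood scene p 0.87 c [462.1 277.8] area/exp 0.98 xy@.035 [0.4428 0.2995]
eyepiece scene p 0.96 c [378.4 226.5] area/exp 0.8 xy@.035 [0.4565 0.0983]
spacer top p 0.72 c [481.7 240.2] area/exp 0.99 xy@.035 [ 0.4572 -0.3012]
hood top none
```

View pics/m1.png

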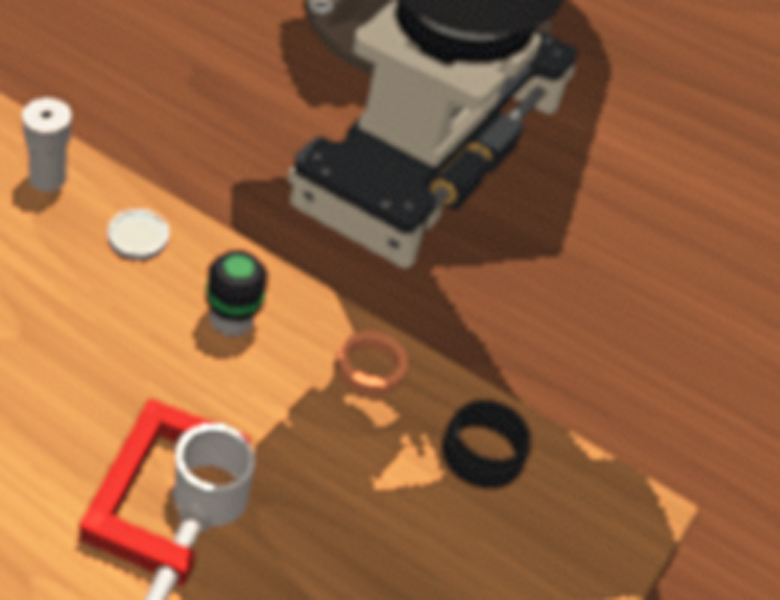

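```bash
python3 - <<'E'
from h import *
o=get_obs(); print(o['tool_pos'],o['orientation'],o['joint_pos'],o['opening'])
p=o['tool_pos']; R=Ro.from_euler('xyz',o['orientation'],degrees=True).as_matrix()
a=look('scene').copy(); b=look('wrist').copy(); c=look('top').copy()
for cam,im in(('scene',a),('wrist',b),('top',c)):
    P=camera_params(cam)
    q=pj(P,[p,p-R[:,2]*.066,p-R[:,2]*.2, p+R[:,1]*.05]); print(cam,q.round(1))
    for i,col in zip(q,[(255,0,255),(0,255,255),(0,255,0),(255,255,255)]): cv2.circle(im,tuple(int(v) for v in i),2,col,-1)
cv2.imwrite('pics/m2.png',np.vstack([np.hstack([a[100:300,300:600],c[150:350,100:400]]),cv2.resize(b,(600,375))])[:,:,::-1])
E
```

```text
[0.43066089 0.20213693 0.15809393] [ 1.79926751e+02 -7.69844444e-02 -9.00018195e+01] [ 4.89154402e+01  3.86650970e+00 -2.75683803e+01 -5.41062951e-03
 -5.86712731e+01 -4.89144915e+01] 0.00034003536378325843
scene [[433.3 214.9]
 [439.7 191.2]
 [455.5 133. ]
 [446.4 200.9]]
wrist [[  315.8   233.8]
 [  315.5   291. ]
 [  334.8 -4363.2]
 [  398.    233.8]]
top [[212.8 251.7]
 [202.2 249.4]
 [173.7 243.3]
 [211.7 280.8]]
```

View pics/m2.png

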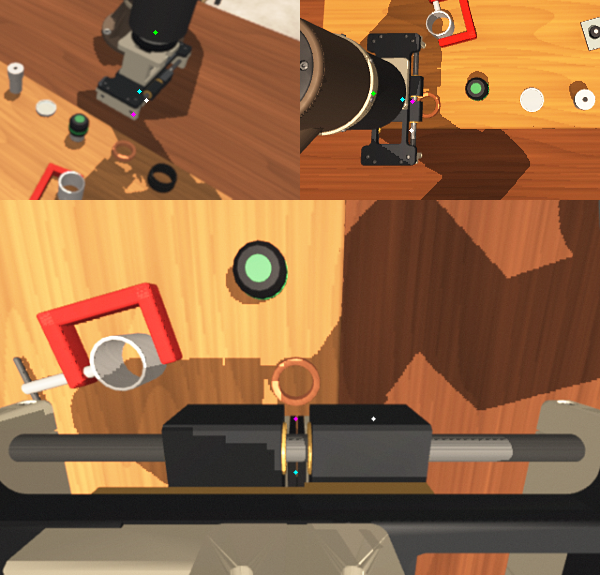

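```bash
python3 - <<'E'
from h import *
print(get_obs()['tool_pos'])
b=look('wrist'); P=camera_params('wrist'); print(P)
for x in cut_out('wrist','spacer')[:2]: print(x['p'],x['rect'])
for x in landmark_of('wrist','spacer')[:2]: print(x, atz('wrist',x['uv'],.035))
for p in ([.431,.2025,.042],[.431,.2025,.035]): print(pj(P,[p]))
add('wrist',['spacer'])
cv2.imwrite('pics/m3.png',cv2.resize(b[120:330,220:420],(780,600*0+780*210//200*600//819),interpolation=cv2.INTER_CUBIC)[:,:,::-1])
E
```

```text
[0.4309066  0.20236481 0.15855735]
{'mtx': array([[311.09668471,   0.        , 316.2500183 ],
       [  0.        , 311.09668471, 200.81286239],
       [  0.        ,   0.        ,   1.        ]]), 'rvec': array([1.41854966e-04, 3.11649564e+00, 3.86998112e-01]), 'tvec': array([ 0.4302382 , -0.21478722,  0.29360244])}
0.69 [291.5, 168.9, 49.6, 51.8]
{'uv': [314.2, 194.9], 'p': 0.81} [0.43239269 0.20664861 0.035     ]
[[315.50453954 192.5028806 ]]
[[315.512726   190.96022821]]
spacer wrist p 0.69 c [315.6 192.5] area/exp 0.99 xy@.035 [0.431  0.2024]
```

View pics/m3.png

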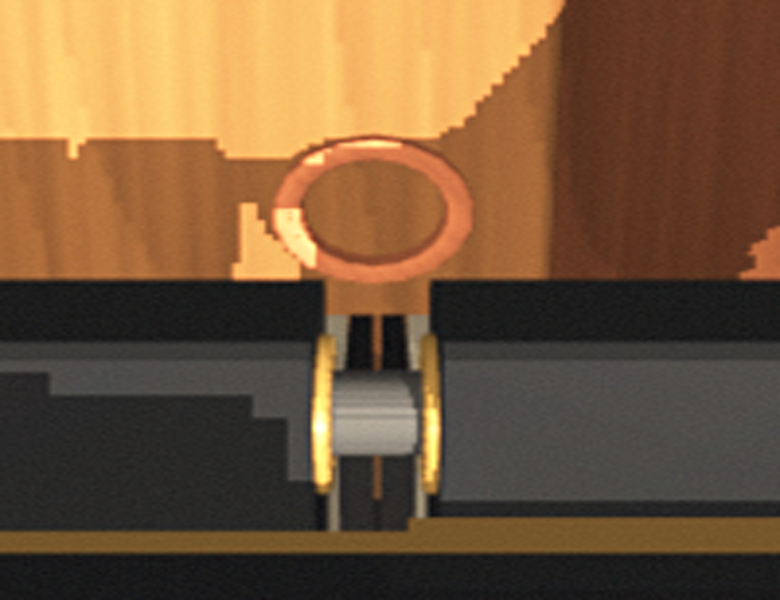

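The spacer hasn't moved at all (measured at 0.431, 0.2024), and the fingertips line up with the TCP. They must have passed without touching it. I'll go lower and close in stages, watching.

```bash
python3 -m inch '0 0 0 0 0 0;0 0 0 0 0 0;0 0 0 0 0 0;0 0 0 0 0 0;0 0 0 0 0 0;0 0 0 0 0 0;0 0 0 0 0 0;0 0 0 0 0 0;0 0 0 0 0 0;0 0 0 0 0 0' -1 | tail -2
python3 -m inch '0 0 0 0 0 0;0 0 0 0 0 0;0 0 0 0 0 0;0 0 0 0 0 0;0 0 0.1 0 0 0;0 0 0.2 0 0 0;0 0 0.3 0 0 0;0 0 0.4 0 0 0;0 0 0.41 0 0 0;0 0 0.41 0 0 0'
python3 -m inch '0 0 0 0 0 0;0 0 0 0 0 0;0 0 0 0 0 0;0 0 0 0 0 0' 
python3 - <<'E'
from h import *
o=get_obs();print(o['tool_pos'],o['force'],o['opening'])
b=look('wrist'); a=look('scene')
s=lambda i:cv2.resize(i,(390,390),interpolation=cv2.INTER_CUBIC)
cv2.imwrite('pics/m4.png',np.hstack([s(b[130:330,220:420]),s(a[170:310,360:500])])[:,:,::-1])
E
```

```text
opening: 0.0614
gripper_force: 0.0
clock: 11.4
tool_pos: [0.4302, 0.2015, 0.0349]
orientation: [179.8, -0.2, -90.0]
force: [1.0, -0.6, 1.3]
opening: 0.0875
gripper_force: 0.0
clock: 11.73
tool_pos: [0.4317, 0.2032, 0.0374]
orientation: [-179.9, 0.1, -90.0]
force: [-0.2, -0.3, -0.0]
opening: 0.0876
gripper_force: 0.0
[0.43171161 0.20320709 0.03736931] [-0.1780833  -0.28533099 -0.04145496] 0.08763794459504587
```

View pics/m4.png

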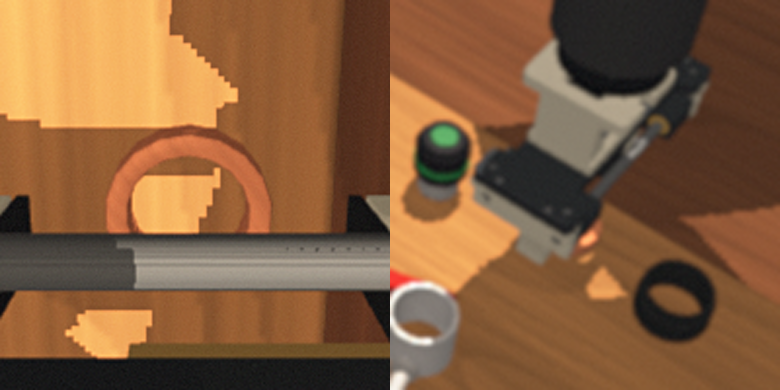

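The spacer sits between the open fingers at the right scale, so I'll close and watch the opening.

```bash
python3 -m inch '0 0 0 0 0 0;0 0 0 0 0 0;0 0 0 0 0 0;0 0 0 0 0 0;0 0 0 0 0 0;0 0 0 0 0 0' 1 | tail -2
python3 -m inch '0 0 0 0 0 0;0 0 0 0 0 0'|tail -2
python3 - <<'E'
from h import *
o=get_obs();print(o['tool_pos'],o['force'],o['opening'])
b=look('wrist'); a=look('scene')
print(get_obs()['opening'])
s=lambda i:cv2.resize(i,(390,390),interpolation=cv2.INTER_CUBIC)
cv2.imwrite('pics/m5.png',np.hstack([s(b[130:330,220:420]),s(a[170:310,360:500])])[:,:,::-1])
E
```

```text
opening: 0.0528
gripper_force: 0.0
opening: 0.0401
gripper_force: 0.0
[0.43101052 0.20245752 0.03594633] [-0.53757912  0.48129128 -0.04412057] 0.040066919555906216
0.031887894950439886
```

View pics/m5.png

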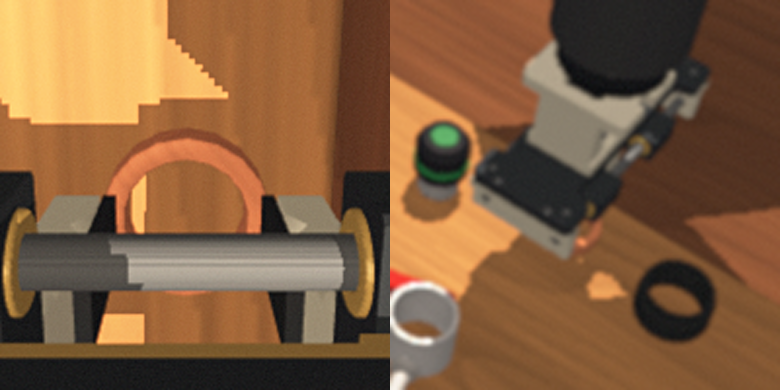

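At 40 mm opening the fingers visibly lie over the ring. The real finger ends are therefore above the spacer top, higher than the reported TCP. I'll quantify that from the m4 corners, (235,230) and (398,230).

```bash
python3 - <<'E'
from h import *
o=get_obs();print(o['tool_pos'],o['opening'])
P=camera_params('wrist'); p=np.array(o['tool_pos']); R=Ro.from_euler('xyz',o['orientation'],degrees=True).as_matrix()
for h in(0,.01,.015,.02,.025):
    for tx in (-.0095,.0095): print(h,tx,pj(P,[p-R[:,2]*h+R[:,0]*tx+R[:,1]*s*.0438 for s in(-1,1)]).round(1).tolist())
E
python3 -m inch '0 0 0 0 0 0;0 0 0 0 0 0;0 0 0 0 0 0;0 0 0 0 0 0;0 0 0 0 0 0;0 0 0 0 0 0;0 0 0 0 0 0;0 0 0 0 0 0;0 0 0 0 0 0;0 0 0 0 0 0' -1 | tail -2
python3 -m inch '0 0 0 0 0 0;0 0 0 0 0 0;0 0 0.005 0 0 0;0 0 0.01 0 0 0;0 0 0.015 0 0 0;0 0 0.02 0 0 0;0 0 0.02 0 0 0'
```

```text
[0.43102746 0.20247194 0.03597097] 0.031887894950439886
0 -0.0095 [[244.0, 249.0], [386.6, 249.0]]
0 0.0095 [[242.2, 219.5], [388.4, 219.4]]
0.01 -0.0095 [[240.2, 255.8], [390.4, 255.7]]
0.01 0.0095 [[238.2, 224.8], [392.4, 224.8]]
0.015 -0.0095 [[238.1, 259.4], [392.5, 259.4]]
0.015 0.0095 [[236.0, 227.7], [394.5, 227.7]]
0.02 -0.0095 [[235.9, 263.3], [394.6, 263.3]]
0.02 0.0095 [[233.7, 230.8], [396.8, 230.7]]
0.025 -0.0095 [[233.6, 267.4], [396.9, 267.4]]
0.025 0.0095 [[231.2, 234.0], [399.2, 234.0]]
opening: 0.0867
gripper_force: 0.0
clock: 14.02
tool_pos: [0.4308, 0.2023, 0.0296]
orientation: [180.0, -0.0, -90.0]
force: [-0.3, -0.1, -0.2]
opening: 0.0875
gripper_force: 0.0
```

The finger ends sit about 19 mm behind the reported TCP, by both row and width. I'll lower toward TCP z 0.020 and watch the force.

```bash
python3 -m inch '0 0 0.005 0 0 0;0 0 0.01 0 0 0;0 0 0.015 0 0 0;0 0 0.02 0 0 0;0 0 0.02 0 0 0'
python3 -m inch '0 0 0.005 0 0 0;0 0 0.01 0 0 0;0 0 0.01 0 0 0;0 0 0.01 0 0 0'
```

```text
clock: 14.43
tool_pos: [0.4309, 0.2023, 0.0237]
orientation: [180.0, -0.0, -90.0]
force: [-0.5, -0.2, 1.6]
opening: 0.0879
gripper_force: 0.0
clock: 14.77
tool_pos: [0.4309, 0.2024, 0.0209]
orientation: [180.0, -0.0, -90.0]
force: [-0.3, -0.3, -0.2]
opening: 0.0873
gripper_force: 0.0
```

```bash
python3 -m inch '0 0 0 0 0 0;0 0 0 0 0 0;0 0 0 0 0 0;0 0 0 0 0 0;0 0 0 0 0 0;0 0 0 0 0 0;0 0 0 0 0 0;0 0 0 0 0 0;0 0 0 0 0 0;0 0 0 0 0 0' 1
```

```text
clock: 15.6
tool_pos: [0.4311, 0.2025, 0.021]
orientation: [-180.0, 0.0, -90.0]
force: [-0.4, 0.6, 0.6]
opening: 0.049
gripper_force: 30.0
```

Gripped at 49 mm with 30 N, at TCP z 0.021. Now I'll carry it to the bar.

```bash
python3 -m inch '0 0 -0.1 0 0 0;0 0 -0.2 0 0 0;0 0 -0.3 0 0 0;0 0 -0.4 0 0 0;0 0 -0.4 0 0 0;0 0 -0.4 0 0 0'
python3 -c "
from h import *
c=(.431,.2025,.141,-90)
go(.5,0,.141,-82,c); go(.59,-.2,.141,-74.7,(.5,0,.141,-82));go(.59,-.2,.06,-74.7,(.59,-.2,.141,-74.7));go(.59,-.2,.034,-74.7,(.59,-.2,.06,-74.7))"
```

```text
clock: 16.1
tool_pos: [0.4317, 0.2033, 0.1425]
orientation: [-179.9, 0.2, -90.0]
force: [-0.5, 0.2, -2.0]
opening: 0.049
gripper_force: 30.0
0.6750 -0.2300 -0.0000 -0.0000 0.0000 -0.0444  dist rows 6
0.7019 -0.2043 -0.0000 0.0000 0.0000 -0.0406  dist rows 6
0.0000 -0.0000 0.2700 0.0000 0.0000 0.0000  dist rows 2
0.0000 -0.0000 0.0867 0.0000 0.0000 0.0000  dist rows 1
```

```bash
python3 -m inch '0.0675 -0.023 0 0 0 -0.004;0.16 -0.054 0 0 0 -0.01;0.27 -0.092 0 0 0 -0.018;0.38 -0.13 0 0 0 -0.025;0.49 -0.167 0 0 0 -0.032;0.59 -0.2 0 0 0 -0.039;0.675 -0.23 0 0 0 -0.0444;0.675 -0.23 0 0 0 -0.0444' | head -3
python3 -m inch '0.1 -0.03 0 0 0 -0.006;0.2 -0.06 0 0 0 -0.012;0.32 -0.094 0 0 0 -0.018;0.44 -0.128 0 0 0 -0.025;0.55 -0.16 0 0 0 -0.032;0.64 -0.187 0 0 0 -0.038;0.7019 -0.2043 0 0 0 -0.0406;0.7019 -0.2043 0 0 0 -0.0406;0.7019 -0.2043 0 0 0 -0.0406'
python3 -m inch '0 0 0.05 0 0 0;0 0 0.12 0 0 0;0 0 0.2 0 0 0;0 0 0.26 0 0 0;0 0 0.27 0 0 0;0 0 0.27 0 0 0;0 0 0.27 0 0 0'
python3 -c "
from h import *
for i in range(3): o=get_obs();print(o['tool_pos'],o['orientation'])
a=look('wrist','b1');add('wrist',['spacer'])
print(landmark_of('wrist','bar'))"
```

```text
clock: 16.77
tool_pos: [0.4997, -0.0037, 0.1391]
orientation: [179.8, -0.1, -82.1]
clock: 17.52
tool_pos: [0.589, -0.2005, 0.1387]
orientation: [179.8, 0.1, -74.8]
force: [-0.4, 0.3, -1.2]
opening: 0.049
gripper_force: 30.0
clock: 18.1
tool_pos: [0.5903, -0.1995, 0.0606]
orientation: [-180.0, -0.0, -74.6]
force: [0.2, 0.4, -0.6]
opening: 0.0489
gripper_force: 30.0
[ 0.5903005  -0.19946456  0.06059729] [-1.79993784e+02 -2.12809451e-02 -7.46409612e+01]
[ 0.5903005  -0.19946456  0.06059729] [-1.79993784e+02 -2.12809451e-02 -7.46409612e+01]
[ 0.5903005  -0.19946456  0.06059729] [-1.79993784e+02 -2.12809451e-02 -7.46409612e+01]
spacer wrist p 0.83 c [315.9 228.1] area/exp 0.75 xy@.035 [ 0.5897 -0.1973]
[{'uv': [310.0, 219.1], 'p': 0.66}]
```

```bash
python3 -m inch '0 0 0.02 0 0 0;0 0 0.04 0 0 0;0 0 0.06 0 0 0;0 0 0.075 0 0 0;0 0 0.083 0 0 0;0 0 0.088 0 0 0;0 0 0.088 0 0 0;0 0 0.088 0 0 0'
```

```text
clock: 18.92
tool_pos: [0.5902, -0.2, 0.0336]
orientation: [-180.0, -0.0, -74.7]
force: [-0.6, -0.1, -0.8]
opening: 0.049
gripper_force: 30.0
```

```bash
python3 -m inch '0 0 0 0 0 0;0 0 0 0 0 0;0 0 0 0 0 0;0 0 0 0 0 0;0 0 0 0 0 0;0 0 0 0 0 0' -1
python3 -m inch '0 0 -0.05 0 0 0;0 0 -0.15 0 0 0;0 0 -0.27 0 0 0;0 0 -0.4 0 0 0;0 0 -0.4 0 0 0;0 0 -0.4 0 0 0'
python3 -c "
from h import *
look('wrist');add('wrist',['spacer'])
P=camera_params('wrist'); print('sp@.047',fit('spacer',[obs('wrist','spacer',P)],x0=[.59,-.2,.05],zfix=.047)[0])
look('top');P=camera_params('top'); o=obs('top','spacer',P); print(o and fit('spacer',[o],x0=[.59,-.2,.05],zfix=.047)[0])
c=(.59,-.2,.153,-74.7)
go(.5,-.07,.15,-90,c);go(.4403,-.0055,.1,-90,(.5,-.07,.15,-90)); go(.4403,-.0055,.0185,-90,(.4403,-.0055,.1,-90))
"
```

```text
clock: 19.42
tool_pos: [0.5901, -0.2, 0.0337]
orientation: [-180.0, -0.0, -74.7]
force: [0.8, -0.1, -0.8]
opening: 0.0831
gripper_force: 0.0
clock: 19.92
tool_pos: [0.5918, -0.2002, 0.1568]
orientation: [-179.7, -0.1, -74.7]
force: [-0.2, 0.3, -1.3]
opening: 0.0877
gripper_force: 0.0
spacer wrist p 0.87 c [318.7 196.2] area/exp 1.04 xy@.035 [ 0.5869 -0.1979]
sp@.047 [ 0.5868327  -0.20083373  0.047     ]
[ 0.5882065  -0.19877256  0.047     ]
-0.4971 0.1750 0.0100 0.0000 -0.0000 0.0850  dist rows 4
-0.2150 0.1990 0.1667 0.0000 0.0000 0.0000  dist rows 3
0.0000 -0.0000 0.2717 0.0000 0.0000 0.0000  dist rows 2
```

The spacer reads (0.588, -0.200), within 4 mm of mid-knobs. Next is the filter.

```bash
python3 -m inch '-0.25 0.09 0 0 0 0.04;-0.4971 0.175 0.01 0 0 0.085;-0.4971 0.175 0.01 0 0 0.085;-0.4971 0.175 0.01 0 0 0.085;-0.4971 0.175 0.01 0 0 0.085;-0.4971 0.175 0.01 0 0 0.085' -1 | head -3
python3 -m inch '-0.1 0.1 0.08 0 0 0;-0.215 0.199 0.1667 0 0 0;-0.215 0.199 0.1667 0 0 0;-0.215 0.199 0.1667 0 0 0;-0.215 0.199 0.1667 0 0 0;-0.215 0.199 0.1667 0 0 0'
python3 -m inch '0 0 0.1 0 0 0;0 0 0.18 0 0 0;0 0 0.23 0 0 0;0 0 0.25 0 0 0;0 0 0.26 0 0 0;0 0 0.265 0 0 0;0 0 0.27 0 0 0;0 0 0.27 0 0 0'
python3 -c "
from h import *
look('wrist');o=get_obs();print(o['tool_pos'],o['force']);add('wrist',['filter'])"
```

```text
clock: 20.67
tool_pos: [0.4991, -0.0688, 0.1504]
orientation: [180.0, -0.0, -89.8]
clock: 21.17
tool_pos: [0.4414, -0.0058, 0.1007]
orientation: [-180.0, -0.0, -90.0]
force: [0.1, -0.4, -0.0]
opening: 0.0879
gripper_force: 0.0
clock: 21.83
tool_pos: [0.4411, -0.0054, 0.0202]
orientation: [-179.9, 0.0, -90.0]
force: [0.6, 0.1, -0.2]
opening: 0.0878
gripper_force: 0.0
[ 0.44093847 -0.00539176  0.02026233] [ 0.58481799 -1.12599393  0.10125051]
filter wrist p 0.87 c [315.1 229.5] area/exp 0.49 xy@.035 [ 0.441 -0.015]
```

```bash
python3 -m inch '0 0 0.003 0 0 0;0 0 0.006 0 0 0;0 0 0.006 0 0 0;0 0 0.006 0 0 0'
python3 -m inch '0 0 0 0 0 0;0 0 0 0 0 0;0 0 0 0 0 0;0 0 0 0 0 0;0 0 0 0 0 0;0 0 0 0 0 0;0 0 0 0 0 0;0 0 0 0 0 0;0 0 0 0 0 0' 1
```

```text
clock: 22.27
tool_pos: [0.4403, -0.0055, 0.0179]
orientation: [-180.0, 0.0, -90.0]
force: [0.6, -0.4, 0.4]
opening: 0.0876
gripper_force: 0.0
clock: 23.02
tool_pos: [0.4403, -0.0055, 0.0178]
orientation: [180.0, -0.0, -90.0]
force: [-0.7, 0.9, -0.2]
opening: 0.0463
gripper_force: 30.0
```

```bash
python3 -m inch '0 0 -0.08 0 0 0;0 0 -0.18 0 0 0;0 0 -0.28 0 0 0;0 0 -0.38 0 0 0;0 0 -0.4 0 0 0;0 0 -0.4 0 0 0'
python3 -c "
from h import *
c=(.4403,-.0055,.1375,-90)
go(.588,-.2,.137,-74.7,c); go(.588,-.2,.075,-74.7,(.588,-.2,.137,-74.7))"
```

```text
clock: 23.52
tool_pos: [0.4418, -0.0049, 0.14]
orientation: [-179.7, 0.1, -90.0]
force: [0.3, -0.0, -1.1]
opening: 0.0462
gripper_force: 30.0
0.6483 -0.4923 0.0017 0.0000 0.0000 -0.0850  dist rows 6
0.0000 -0.0000 0.2067 0.0000 0.0000 0.0000  dist rows 2
```

```bash
python3 -m inch '0.05 -0.04 0 0 0 -0.006;0.13 -0.1 0 0 0 -0.016;0.22 -0.17 0 0 0 -0.028;0.32 -0.245 0 0 0 -0.041;0.42 -0.32 0 0 0 -0.055;0.51 -0.39 0 0 0 -0.067;0.59 -0.45 0 0 0 -0.077;0.64 -0.486 0 0 0 -0.084;0.6483 -0.4923 0 0 0 -0.085;0.6483 -0.4923 0 0 0 -0.085'
python3 -m inch '0 0 0.04 0 0 0;0 0 0.1 0 0 0;0 0 0.16 0 0 0;0 0 0.2 0 0 0;0 0 0.207 0 0 0;0 0 0.207 0 0 0;0 0 0.207 0 0 0'
python3 - <<'E'
from h import *
o=get_obs();print(o['tool_pos'])
b=look('wrist'); a=look('scene')
s=lambda i:cv2.resize(i,(390,390),interpolation=cv2.INTER_CUBIC)
cv2.imwrite('pics/f1.png',np.hstack([s(b[110:310,220:420]),s(a[120:260,180:320])])[:,:,::-1])
E
```

```text
clock: 24.35
tool_pos: [0.5872, -0.2009, 0.135]
orientation: [179.8, 0.1, -74.8]
force: [0.7, 0.2, -0.0]
opening: 0.0461
gripper_force: 30.0
clock: 24.93
tool_pos: [0.588, -0.1995, 0.0761]
orientation: [-180.0, -0.0, -74.7]
force: [0.6, -0.5, 0.1]
opening: 0.0462
gripper_force: 30.0
[ 0.58799166 -0.19950977  0.0760871 ]
```

View pics/f1.png

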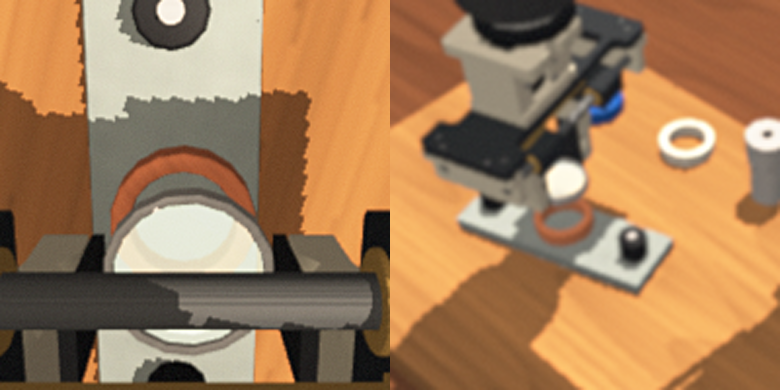

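The wrist and scene views show the filter held level, above the spacer and centred over it. I'll lower it.

```bash
python3 -m inch '0 0 0.025 0 0 0;0 0 0.05 0 0 0;0 0 0.07 0 0 0;0 0 0.085 0 0 0;0 0 0.095 0 0 0;0 0 0.1 0 0 0;0 0 0.104 0 0 0;0 0 0.104 0 0 0;0 0 0.104 0 0 0'
```

```text
clock: 25.78
tool_pos: [0.5881, -0.2001, 0.0446]
orientation: [-180.0, -0.0, -74.7]
force: [-0.4, 0.6, -0.1]
opening: 0.0461
gripper_force: 30.0
```

```bash
python3 -m inch '0 0 0.0015 0 0 0;0 0 0.003 0 0 0;0 0 0.003 0 0 0'
python3 -m inch '0 0 0 0 0 0;0 0 0 0 0 0;0 0 0 0 0 0;0 0 0 0 0 0;0 0 0 0 0 0;0 0 0 0 0 0' -1
python3 -m inch '0 0 -0.05 0 0 0;0 0 -0.15 0 0 0;0 0 -0.27 0 0 0;0 0 -0.37 0 0 0;0 0 -0.37 0 0 0;0 0 -0.37 0 0 0'
python3 -c "
from h import *
look('wrist')
P=camera_params('wrist'); 
for n,z in (('spacer',.047),('filter',.061)):
    o=obs('wrist',n,P)
    if o: print(n,o[3],o[2]/model(P,n,[.588,-.2,z])[1],fit(n,[o],x0=[.59,-.2,.05],zfix=z)[0])
look('top');P=camera_params('top'); 
for n,z in (('spacer',.047),('filter',.061)):
    o=obs('top',n,P)
    if o: print(n,o[3],o[2]/model(P,n,[.588,-.2,z])[1],fit(n,[o],x0=[.59,-.2,.05],zfix=z)[0])
c=(.588,-.2,.153,-74.7)
go(.5,-.01,.2,-82,c);go(.47,.23,.2,-75,(.5,-.01,.2,-82));go(.4438,.2988,.12,-75,(.47,.23,.2,-75)); go(.4438,.2988,.025,-75,(.4438,.2988,.12,-75))
"
```

```text
clock: 26.03
tool_pos: [0.5882, -0.2, 0.0439]
orientation: [-180.0, -0.0, -74.7]
force: [0.4, 0.2, 0.1]
opening: 0.046
gripper_force: 30.0
clock: 26.53
tool_pos: [0.588, -0.2, 0.0436]
orientation: [180.0, 0.0, -74.7]
force: [0.3, 0.6, -0.2]
opening: 0.0805
gripper_force: 0.0
clock: 27.03
tool_pos: [0.5893, -0.2001, 0.1569]
orientation: [-179.7, -0.1, -74.7]
force: [0.1, -0.3, -0.4]
opening: 0.0874
gripper_force: 0.0
spacer 0.86 0.2765174862634697 [ 0.59667112 -0.2136605   0.047     ]
filter 0.92 0.9924391381350978 [ 0.5858083  -0.19954958  0.061     ]
spacer 0.44 0.009400874861320064 [ 0.58726128 -0.17428037  0.047     ]
filter 0.57 1.0854958963570538 [ 0.58510549 -0.19790312  0.061     ]
-0.6883 0.1158 -0.1567 -0.0000 -0.0000 0.0406  dist rows 6
-0.8061 -0.0123 -0.0000 0.0000 0.0000 -0.0389  dist rows 6
-0.2441 0.0250 0.2667 0.0000 0.0000 0.0000  dist rows 3
0.0000 -0.0000 0.3167 0.0000 0.0000 0.0000  dist rows 3
```

The filter measures within about 3 mm of the spacer. Next is the hood.

```bash
python3 -m inch '-0.3 0.05 -0.07 0 0 0.02;-0.6883 0.1158 -0.1567 0 0 0.0406;-0.6883 0.1158 -0.1567 0 0 0.0406;-0.6883 0.1158 -0.1567 0 0 0.0406;-0.6883 0.1158 -0.1567 0 0 0.0406;-0.6883 0.1158 -0.1567 0 0 0.0406;-0.6883 0.1158 -0.1567 0 0 0.0406;-0.6883 0.1158 -0.1567 0 0 0.0406' -1|head -3
python3 -m inch '-0.8061 -0.0123 0 0 0 -0.0389;-0.8061 -0.0123 0 0 0 -0.0389;-0.8061 -0.0123 0 0 0 -0.0389;-0.8061 -0.0123 0 0 0 -0.0389;-0.8061 -0.0123 0 0 0 -0.0389;-0.8061 -0.0123 0 0 0 -0.0389;-0.8061 -0.0123 0 0 0 -0.0389;-0.8061 -0.0123 0 0 0 -0.0389'|head -3
python3 -m inch '-0.2441 0.025 0.2667 0 0 0;-0.2441 0.025 0.2667 0 0 0;-0.2441 0.025 0.2667 0 0 0;-0.2441 0.025 0.2667 0 0 0;-0.2441 0.025 0.2667 0 0 0;-0.2441 0.025 0.2667 0 0 0'
python3 -c "
from h import *
look('wrist');D=add('wrist',['hood']);print(fit('hood',D['hood']))
P=camera_params('wrist');p=get_obs()['tool_pos'];print(p)"
```

```text
clock: 28.0
tool_pos: [0.5, -0.0096, 0.2014]
orientation: [180.0, -0.0, -81.9]
clock: 28.67
tool_pos: [0.4703, 0.2305, 0.2002]
orientation: [179.9, -0.1, -74.9]
clock: 29.17
tool_pos: [0.4448, 0.2976, 0.1216]
orientation: [180.0, -0.0, -75.1]
force: [-0.6, 0.0, 0.1]
opening: 0.0878
gripper_force: 0.0
hood wrist p 0.55 c [315.7 206.3] area/exp 0.98 xy@.035 [0.4442 0.2996]
(array([0.44414085, 0.29918606, 0.03674512]), array([ 0.33643412, -0.8719871 , -0.03227283,  0.28689975,  0.3413736 ,
        0.32600259, -0.28835945, -0.15707193,  0.25734744,  0.08332596]))
[0.44492505 0.29800225 0.12242518]
```

```bash
python3 -m inch '0 0 0.08 0 0 0;0 0 0.18 0 0 0;0 0 0.26 0 0 0;0 0 0.3 0 0 0;0 0 0.315 0 0 0;0 0 0.315 0 0 0;0 0 0.315 0 0 0'
python3 -m inch '0 0 0 0 0 0;0 0 0 0 0 0;0 0 0 0 0 0;0 0 0 0 0 0;0 0 0 0 0 0;0 0 0 0 0 0;0 0 0 0 0 0;0 0 0 0 0 0' 1
python3 -m inch '0 0 -0.08 0 0 0;0 0 -0.18 0 0 0;0 0 -0.28 0 0 0;0 0 -0.38 0 0 0;0 0 -0.48 0 0 0;0 0 -0.48 0 0 0;0 0 -0.48 0 0 0'
python3 -c "
from h import *
c=(.4438,.2988,.1695,-75)
go(.588,.1783,.17,-75,c)"
```

```text
clock: 29.85
tool_pos: [0.4447, 0.299, 0.0282]
orientation: [-179.9, 0.0, -75.0]
force: [-0.1, 0.7, -0.1]
opening: 0.0875
gripper_force: 0.0
clock: 30.52
tool_pos: [0.4439, 0.2989, 0.0274]
orientation: [-180.0, 0.0, -75.0]
force: [-0.9, -0.7, 4.1]
opening: 0.0544
gripper_force: 30.0
clock: 31.1
tool_pos: [0.4444, 0.2996, 0.1728]
orientation: [-179.8, 0.1, -75.0]
force: [0.1, -0.8, -2.0]
opening: 0.0547
gripper_force: 30.0
0.5124 -0.3603 -0.0017 0.0000 0.0000 0.0000  dist rows 5
```

```bash
python3 -m inch '0.05 -0.035 0 0 0 0;0.12 -0.085 0 0 0 0;0.21 -0.148 0 0 0 0;0.3 -0.21 0 0 0 0;0.39 -0.274 0 0 0 0;0.46 -0.324 0 0 0 0;0.505 -0.355 0 0 0 0;0.5124 -0.3603 0 0 0 0;0.5124 -0.3603 0 0 0 0;0.5124 -0.3603 0 0 0 0'
python3 -m inch '0 0 0.05 0 0 0;0 0 0.12 0 0 0;0 0 0.19 0 0 0;0 0 0.24 0 0 0;0 0 0.265 0 0 0;0 0 0.265 0 0 0;0 0 0.265 0 0 0'
python3 - <<'E'
from h import *
o=get_obs();print(o['tool_pos'],o['orientation'])
b=look('wrist'); a=look('scene')
s=lambda i:cv2.resize(i,(390,390),interpolation=cv2.INTER_CUBIC)
cv2.imwrite('pics/h1.png',np.hstack([s(b[110:310,220:420]),s(a[200:340,300:440])])[:,:,::-1])
E
```

```text
clock: 31.93
tool_pos: [0.5872, 0.1781, 0.1698]
orientation: [179.9, -0.0, -75.0]
force: [-0.5, 0.6, -0.1]
opening: 0.0543
gripper_force: 30.0
clock: 32.52
tool_pos: [0.5878, 0.1788, 0.0919]
orientation: [180.0, -0.0, -74.9]
force: [0.4, -0.7, -0.9]
opening: 0.0548
gripper_force: 30.0
[0.58777565 0.17883293 0.09186881] [ 1.79992494e+02 -1.66494238e-02 -7.49417842e+01]
```

View pics/h1.png

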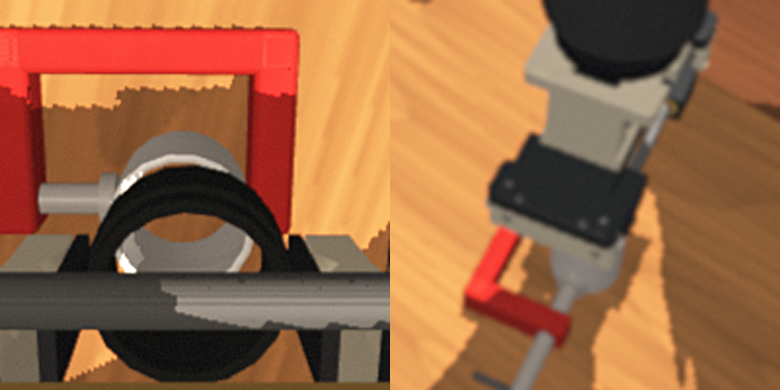

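The hood is over the tube and centred sideways, and the frame is square to the gripper. I'll lower until contact.

```bash
python3 -m inch '0 0 0.02 0 0 0;0 0 0.04 0 0 0;0 0 0.05 0 0 0;0 0 0.055 0 0 0;0 0 0.055 0 0 0;0 0 0.055 0 0 0'
python3 -m inch '0 0 0.002 0 0 0;0 0 0.004 0 0 0;0 0 0.004 0 0 0;0 0 0.004 0 0 0'
```

```text
clock: 33.12
tool_pos: [0.588, 0.1782, 0.075]
orientation: [180.0, -0.0, -75.0]
force: [-0.3, 0.1, -0.4]
opening: 0.0548
gripper_force: 30.0
clock: 33.45
tool_pos: [0.588, 0.1783, 0.074]
orientation: [-180.0, 0.0, -75.0]
force: [-0.3, -0.3, -0.2]
opening: 0.0544
gripper_force: 30.0
```

```bash
python3 -m inch '0 0 0.002 0 0 0;0 0 0.004 0 0 0;0 0 0.006 0 0 0;0 0 0.006 0 0 0;0 0 0.006 0 0 0'
python3 -m inch '0 0 0.002 0 0 0;0 0 0.004 0 0 0;0 0 0.004 0 0 0;0 0 0.004 0 0 0'
```

```text
clock: 33.87
tool_pos: [0.5881, 0.1783, 0.0724]
orientation: [-180.0, 0.0, -75.0]
force: [-1.6, -0.4, 4.1]
opening: 0.0543
gripper_force: 30.0
clock: 34.2
tool_pos: [0.5881, 0.1783, 0.0723]
orientation: [-180.0, -0.0, -75.0]
force: [-6.5, -0.7, 12.0]
opening: 0.0546
gripper_force: 30.0
```

Contact at z 0.0724, so the hood is seated. I'll release it and go for the Cheshire.

```bash
python3 -m inch '0 0 -0.004 0 0 0;0 0 -0.004 0 0 0;0 0 -0.004 0 0 0;0 0 -0.004 0 0 0;0 0 -0.004 0 0 0;0 0 -0.004 0 0 0;0 0 -0.004 0 0 0' -1
python3 -m inch '0 0 -0.05 0 0 0;0 0 -0.15 0 0 0;0 0 -0.27 0 0 0;0 0 -0.39 0 0 0;0 0 -0.43 0 0 0;0 0 -0.43 0 0 0;0 0 -0.43 0 0 0'
python3 -c "
from h import *
for c in('wrist','top'):
  look(c)
  P=camera_params(c); o=obs(c,'hood',P)
  if o: print(c,o[2]/model(P,'hood',[.588,.178,.08])[1],fit('hood',[o],x0=[.59,.18,.08],zfix=.08)[0])
c=(.588,.1783,.201,-75)
go(.5,-.03,.2,-82,c);go(.4375,-.103,.15,-82,(.5,-.03,.2,-82));go(.4375,-.103,.062,-82,(.4375,-.103,.15,-82))
"
```

```text
clock: 34.78
tool_pos: [0.588, 0.1782, 0.0719]
orientation: [180.0, -0.0, -75.0]
force: [0.4, -0.2, 0.5]
opening: 0.0868
gripper_force: 0.0
clock: 35.37
tool_pos: [0.5883, 0.1786, 0.202]
orientation: [-179.9, 0.1, -75.0]
force: [-0.3, 0.2, -0.5]
opening: 0.0877
gripper_force: 0.0
wrist 0.9412325139139643 [0.58592813 0.17796421 0.08      ]
top 0.31333844929100585 [0.59343613 0.1635271  0.08      ]
0.5948 0.4630 0.0033 -0.0000 -0.0000 0.0389  dist rows 6
0.2120 0.2402 0.1667 0.0000 0.0000 0.0000  dist rows 3
0.0000 -0.0000 0.2933 0.0000 0.0000 0.0000  dist rows 3
```

```bash
python3 -m inch '0.5948 0.463 0.0033 0 0 0.0389;0.5948 0.463 0.0033 0 0 0.0389;0.5948 0.463 0.0033 0 0 0.0389;0.5948 0.463 0.0033 0 0 0.0389;0.5948 0.463 0.0033 0 0 0.0389;0.5948 0.463 0.0033 0 0 0.0389;0.5948 0.463 0.0033 0 0 0.0389;0.5948 0.463 0.0033 0 0 0.0389'|head -3
python3 -m inch '0.212 0.2402 0.1667 0 0 0;0.212 0.2402 0.1667 0 0 0;0.212 0.2402 0.1667 0 0 0;0.212 0.2402 0.1667 0 0 0;0.212 0.2402 0.1667 0 0 0;0.212 0.2402 0.1667 0 0 0'
python3 -c "
from h import *
look('wrist');D=add('wrist',['cheshire']);print(fit('cheshire',D['cheshire']),get_obs()['tool_pos'])"
```

```text
clock: 36.23
tool_pos: [0.4994, -0.0311, 0.1997]
orientation: [180.0, -0.0, -82.1]
clock: 36.73
tool_pos: [0.4385, -0.1025, 0.1502]
orientation: [-180.0, -0.0, -82.0]
force: [0.3, 0.4, -0.1]
opening: 0.0879
gripper_force: 0.0
cheshire wrist p 0.79 c [316.4 207.6] area/exp 1.01 xy@.035 [ 0.4381 -0.1028]
(array([ 0.43784436, -0.10305999,  0.03673365]), array([ 0.5097861 , -0.46759848, -0.08858678,  0.24626261, -0.17244014,
        0.04363098,  0.34274931,  0.29434086])) [ 0.43872473 -0.10221602  0.15037581]
```

```bash
python3 -m inch '0 0 0.08 0 0 0;0 0 0.16 0 0 0;0 0 0.23 0 0 0;0 0 0.28 0 0 0;0 0 0.2933 0 0 0;0 0 0.2933 0 0 0;0 0 0.2933 0 0 0'
python3 -m inch '0 0 0 0 0 0;0 0 0 0 0 0;0 0 0 0 0 0;0 0 0 0 0 0;0 0 0 0 0 0;0 0 0 0 0 0;0 0 0 0 0 0;0 0 0 0 0 0;0 0 0 0 0 0;0 0 0 0 0 0' 1
python3 -m inch '0 0 0 0 0 0;0 0 -0.08 0 0 0;0 0 -0.18 0 0 0;0 0 -0.28 0 0 0;0 0 -0.38 0 0 0;0 0 -0.4 0 0 0;0 0 -0.4 0 0 0;0 0 -0.4 0 0 0'
python3 -c "
from h import *
c=(.4375,-.103,.182,-82)
go(.48,.12,.2,-75,c); go(.565,.2653,.182,-75,(.48,.12,.2,-75))"
```

```text
clock: 37.42
tool_pos: [0.4384, -0.1026, 0.0627]
orientation: [-180.0, -0.0, -81.9]
force: [0.4, -0.5, 0.6]
opening: 0.0878
gripper_force: 0.0
clock: 38.25
tool_pos: [0.4375, -0.1031, 0.0621]
orientation: [-180.0, -0.0, -82.0]
force: [0.4, -0.3, 0.7]
opening: 0.0369
gripper_force: 30.0
clock: 38.92
tool_pos: [0.437, -0.1029, 0.1815]
orientation: [180.0, 0.0, -82.0]
force: [0.3, -0.5, -1.6]
opening: 0.0376
gripper_force: 30.0
-0.7164 -0.2437 -0.0600 0.0000 0.0000 -0.0389  dist rows 6
-0.3945 -0.3990 0.0600 0.0000 0.0000 0.0000  dist rows 5
```

```bash
python3 -m inch '-0.06 -0.02 -0.01 0 0 -0.003;-0.15 -0.05 -0.02 0 0 -0.008;-0.26 -0.09 -0.03 0 0 -0.014;-0.37 -0.126 -0.04 0 0 -0.02;-0.48 -0.163 -0.05 0 0 -0.026;-0.59 -0.2 -0.06 0 0 -0.032;-0.67 -0.23 -0.06 0 0 -0.036;-0.7164 -0.2437 -0.06 0 0 -0.0389;-0.7164 -0.2437 -0.06 0 0 -0.0389'|head -3
python3 -m inch '-0.05 -0.05 0.01 0 0 0;-0.12 -0.12 0.02 0 0 0;-0.2 -0.2 0.03 0 0 0;-0.28 -0.28 0.04 0 0 0;-0.35 -0.355 0.05 0 0 0;-0.3945 -0.399 0.06 0 0 0;-0.3945 -0.399 0.06 0 0 0;-0.3945 -0.399 0.06 0 0 0;-0.3945 -0.399 0.06 0 0 0'
python3 -m inch '0 0 0.06 0 0 0;0 0 0.14 0 0 0;0 0 0.22 0 0 0;0 0 0.3 0 0 0;0 0 0.35 0 0 0;0 0 0.375 0 0 0;0 0 0.385 0 0 0;0 0 0.385 0 0 0;0 0 0.385 0 0 0'
```

```text
clock: 39.67
tool_pos: [0.4796, 0.1219, 0.1979]
orientation: [179.8, -0.0, -74.9]
clock: 40.42
tool_pos: [0.5643, 0.2638, 0.1808]
orientation: [179.9, -0.1, -75.0]
force: [0.1, -0.5, -0.9]
opening: 0.0373
gripper_force: 30.0
clock: 41.17
tool_pos: [0.5656, 0.2653, 0.0678]
orientation: [-179.9, 0.0, -75.0]
force: [0.1, 0.1, -1.3]
opening: 0.037
gripper_force: 30.0
```

```bash
python3 -m inch '0 0 0.004 0 0 0;0 0 0.008 0 0 0;0 0 0.011 0 0 0;0 0 0.013 0 0 0;0 0 0.013 0 0 0;0 0 0.013 0 0 0'
```

```text
clock: 41.67
tool_pos: [0.565, 0.2653, 0.0627]
orientation: [180.0, 0.0, -75.0]
force: [-1.7, 0.4, -1.2]
opening: 0.0371
gripper_force: 30.0
```

```bash
python3 -m inch '0 0 0.0015 0 0 0;0 0 0.0015 0 0 0'|tail -3
python3 -m inch '0 0 0 0 0 0;0 0 0 0 0 0;0 0 0 0 0 0;0 0 0 0 0 0;0 0 0 0 0 0;0 0 0 0 0 0;0 0 0 0 0 0;0 0 0 0 0 0' -1
python3 -m inch '0 0 -0.05 0 0 0;0 0 -0.15 0 0 0;0 0 -0.27 0 0 0;0 0 -0.4 0 0 0;0 0 -0.53 0 0 0;0 0 -0.66 0 0 0;0 0 -0.66 0 0 0;0 0 -0.66 0 0 0'
python3 -m inch '-0.3 0 0 0 0 0;-0.4 0 0 0 0 0;-0.4 0 0 0 0 0;-0.4 0 0 0 0 0;-0.4 0 0 0 0 0'
python3 - <<'E'
from h import *
a=look('scene','end')
for c in('wrist','top','scene'):
  look(c); P=camera_params(c)
  for n,x in (('cheshire',[.565,.265,.035]),('hood',[.588,.178,.08]),('filter',[.588,-.2,.061]),('eyepiece',[.4597,.1014,.035]),('white_ring',[.443,-.199,.035]),('dust_cap',[.456,-.3,.035])):
    o=obs(c,n,P)
    if o: print(c,n,round(o[3],2),round(o[2]/model(P,n,x)[1],2),fit(n,[o],x0=x,zfix=x[2])[0].round(4))
E
```

```text
force: [0.7, 0.5, -1.6]
opening: 0.0372
gripper_force: 30.0
clock: 42.5
tool_pos: [0.565, 0.2653, 0.0623]
orientation: [-180.0, 0.0, -75.0]
force: [0.1, 0.0, 0.5]
opening: 0.0841
gripper_force: 0.0
clock: 43.17
tool_pos: [0.5661, 0.266, 0.2635]
orientation: [-179.7, 0.1, -75.0]
force: [-0.9, 0.3, -0.5]
opening: 0.0876
gripper_force: 0.0
clock: 43.58
tool_pos: [0.5327, 0.3826, 0.2581]
orientation: [179.8, -0.1, -74.9]
force: [-0.3, 0.2, -0.6]
opening: 0.0878
gripper_force: 0.0
wrist cheshire 0.93 0.97 [0.5651 0.2653 0.035 ]
wrist hood 0.53 0.03 [0.5797 0.2081 0.08  ]
top cheshire 0.95 1.01 [0.564 0.266 0.035]
top hood 0.93 1.02 [0.5862 0.1788 0.08  ]
top filter 0.8 0.99 [ 0.5859 -0.1988  0.061 ]
top eyepiece 0.97 0.92 [0.4586 0.1016 0.035 ]
top white_ring 0.66 0.99 [ 0.4426 -0.1969  0.035 ]
top dust_cap 0.57 1.08 [ 0.4571 -0.3015  0.035 ]
scene cheshire 0.8 0.97 [0.5638 0.265  0.035 ]
scene hood 0.68 0.97 [0.587 0.178 0.08 ]
scene filter 0.68 1.01 [ 0.585  -0.2022  0.061 ]
scene eyepiece 0.97 0.86 [0.4572 0.0986 0.035 ]
scene white_ring 0.49 1.03 [ 0.4422 -0.1998  0.035 ]
scene dust_cap 0.53 0.99 [ 0.4582 -0.3032  0.035 ]
```

View pics/end.png

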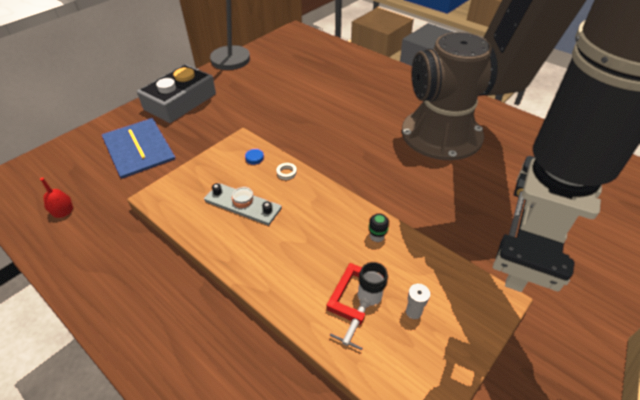

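The end picture shows the filter on the spacer mid-bar (242,198), the hood on the tube (372,277), the Cheshire upright (418,300), and the bystanders where they were. All measurements are within tolerance, so I'm handing in.

```bash
python3 -c "
from plant import close_job
print(close_job())"
```

```text
the job is handed in; nothing more can be done
None
```

I set out the collimation kit and handed the job in. By my last camera measurements every piece was within tolerance and the bystanders had not moved, but the hand-in returned no verdict.

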